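# Build up the filter stack on the dryer's filter holder

### The job

Build up the filter stack on the holder's post: first the perforated steel filter support, then the white spacer, then the black clamp cap, setting each down gently and letting go of it before fetching the next. Then press the cap down, keeping up about 17 N for a second, until the orange seat has bottomed on its stop, never loading the holder with more than 30 N, and let go. Leave everything else on the table where it is.

Things in the scene. Friction and masses are not known exactly. Their poses are not given: they have to be found in the camera images.
- holder: Steel filter holder bolted to the table (position and yaw vary). Origin: centre of its underside, on the table; z up along the post. Round flange 112 mm across, 10 mm high, a dark tab 20 mm wide on either side along its x axis (to 81 mm from the axis), a boss 54 mm across up to 18 mm, and a post 20 mm in diameter.
- post_top (a point): Top of the holder's upright aluminium post, on its axis, 92 mm above the table. The post is 20 mm in diameter; its top 8 mm taper to 12 mm.
- seat_top (a point): Centre of the flat top of the orange plastic seat ring, 44 mm across, round the post: the layers rest on it. It starts 30 to 50 mm above the table. Friction holds it: it carries the layers, gives way downward at 7 to 9 N (weights included) and stays where pushed. It sinks 5 to 13 mm to a hidden stiff rubber stop, 25 to 37 mm above the table, different each time: only felt, as the force climbs some 12 N per mm.
- support: Filter support: flat steel disc with rings of small dark holes, 60 mm in diameter, 12 mm thick, with a central bore of 22.4 mm, about 120 g (up to a quarter more or less). Lies flat on the table; can be gripped across its rim. Origin: centre of its underside, z up. Same either way up, but keep it as it lies.
- spacer: Spacer: plain white plastic ring, 56 mm outer diameter, 20 mm high, bore 22.4 mm, about 70 g (up to a quarter more or less). Lies flat on the table; can be gripped across its rim. Origin: centre of its underside, z up.
- cap: Clamp cap: black plastic, a flange 60 mm in diameter and 10 mm thick with a thin red band round its rim, and on it a round knob 34 mm in diameter up to 46 mm above the underside, closed at the top. A bore of 22.4 mm comes up from below, 42 mm deep. About 120 g (up to a quarter more or less). Stands flange down; can be gripped across the knob. Origin: centre of its underside, z up.
- jar: Bystander: amber glass jar with white lid, 60 mm in diameter, 85 mm high, standing. Origin: centre of its underside.
- beaker: Bystander: clear glass beaker, 64 mm in diameter, 85 mm high, standing. Origin: centre of its underside.
- gasket: Bystander: large black rubber gasket ring lying flat, 84 mm outer diameter, 66 mm bore, 8 mm high; not part of this stack. Origin: centre of its underside.
- wrench: Bystander: wrench 180 mm long lying on the table, along its x axis. Origin: middle of its length, at the underside.
- brush: Bystander: cleaning brush 200 mm long lying on the table, along its x axis. Origin: middle of its length, at the underside.
- stopper: Bystander: blue conical plastic stopper, 42 mm across at the top, 34 mm high, standing. Origin: centre of its underside.
Things that resemble listed ones, but are neither listed nor needed, are in the scene too. Of the things shaped like the spacer, the white one is meant. There is more than one size of the support; the job needs the larger.

How it is judged:
By the outcome, as a careful person would: the job done as asked, in the order asked, and still so for the second after the job is handed in, with the robot touching nothing.
It also fails if it takes over 72 s, if anything falls off the work surface, if the arm or the gripper's body presses on something with over 40 N, if the wrist force passes 120 N, or if a joint passes its speed limit or range.

### The arm

A 6-joint arm with a two-finger parallel gripper is mounted at the origin on the work surface. World frame = base frame: x ahead of the robot, y to its left, z up, the work surface at z = 0. Lengths are in mm, angles in rad, forces in N, time in s.
With the tool pointing down it reaches from about 350 to 975 mm from the base axis. Payload 7.1 kg.
Tool frame: the origin (TCP) lies midway between the tips of the shut fingers; the grasp point (between the pads) lies 19 mm behind it (ctrl.grasp_offset is the distance from the TCP to the grasp point, in mm); z points along the fingers, y is the line along which they close (so a half turn about z gives the same grasp; the last joint's range is limited). The gripper opens to 88 mm and grips with 3 to 60 N. Pads are 20 mm wide; open, the fingers measure 115 mm over their backs; the gripper's body (75 mm by 178 mm) begins 61 mm behind the grasp point.
Start: joints at [1.202, 0.423, 1.63, -0, 1.089, -0.019], TCP at [214.162, 587.145, 222.675] pointing down, gripper open.
Joint ranges: [-3, 3], [-0.9, 2.11], [0.09, 2.58], [-1.31, 4.45], [0.11, 2.69], [-2.54, 2.54]. Speed limits (rad/s): [2.39, 2.39, 3.01, 3.14, 3.14, 3.14].

### API

Orientations are given as a rotation vector (axis times angle).
In Python, from workcell import sensors, viewer, ctrl gives the robot as it stands. The module is installed in compiled form; this text tells all that it offers.
- The arm moves only by the shell command python3 -m handwheel 'ROWS'. ROWS is JSON, a list of rows, each a list of 7 numbers: the shift along the tool's x, y, z in mm, then the turn, a rotation vector about the tool's x, y, z in rad, then the closure, from 0 (fully open) to 1 (shut). In form: [[x, y, z, rx, ry, rz, jaw], ...]. A call has 1 to 10 rows; each row shifts and turns the commanded pose from where the row before left it, along the tool's axes as they then stand; what a row does not reach is not made up. A row lasts 1/8 s, in which the tool goes at most 62.5 mm and 10.7 degrees, less where a joint would pass 70% of its speed; a pose out of reach is approached as far as the arm can. A call is refused whole if a number of a shift passes 62.5 or a number of a turn 0.188, either way. A call with a gripper value outside its range is refused whole. The fingers move at their own pace and stop on an object; the grip force is fixed at half the most. Time passes only in rows, so rows that do not move let the fingers close. It gives the time, the measured TCP pose, the force, the opening and the grip force at its end, in the units of the state.
- sensors.get_obs(): the state, without advancing time (a new reading comes with each control period).
- viewer.get_image(name): name is "scene" or "top" or "wrist"; returns a dict with "frame" (420x560x3 uint8, blue, green, red), "fov_y" (degrees; the focal length in pixels is half the picture's height over the tangent of half this angle, whatever the lens; pixels are square), "cx", "cy" (the principal point, pixels), "distortion" ([k1, k2, p1, p2, k3] as OpenCV has them; the pictures are not rectified), "R" (3x3) and "t" (3): a world point X has camera coordinates R X + t. Camera axes: x right, y down, z forward; pixel columns grow to the right and rows downward; lengths in mm; the calibration is good to about 2 mm. A picture is of the moment at which its call begins. There is no depth.
- ctrl.close_job(): hands the job in; it is judged then, once.
The state is a dict: "t": time; "qpos": joint angles; "qvel": joint speeds; "joint_torque": joint torques, N m; "ee_pos": TCP position; "orientation": TCP orientation; "ft_force": force on the tool from outside, world axes, zero at the start; "moment": the same for the moment, N m; "width": finger opening in mm; "grasp_force": force on a finger pad.
Only numpy, scipy, OpenCV 4.12 (cv2) and the standard library are available. Lean on these libraries where they do the work, as an engineer would, in place of code of your own. Each camera call takes 0.05 s, during which the arm holds its last target. There are 200 camera calls.

## Working session

There is one attempt and no reset: what is moved stays moved. The work goes in short steps, Python scripts to look and compute and a shell command to move; the robot and the scene stay as the last step left them, time stands still between calls to the robot, and variables do not carry over. Pictures are saved under pics/ and viewed, at most 12 in all, crops included, and the job is handed in when it is done.

```bash
mkdir -p pics; cat > h.py <<'E'
import numpy as np, cv2, pickle
from scipy.spatial.transform import Rotation as Ro
from workcell import sensors, viewer, ctrl
def cam(n):
    d=viewer.get_image(n); f=d["frame"].shape[0]/2/np.tan(np.radians(d["fov_y"])/2)
    d["K"]=np.array([[f,0,d["cx"]],[0,f,d["cy"]],[0,0,1.]]); d["D"]=np.array(d["distortion"],float)
    d["R"]=np.array(d["R"]);d["t"]=np.array(d["t"]); return d
def ray(d,p):
    u=cv2.undistortPoints(np.array([[p]],float),d["K"],d["D"])[0,0]
    v=d["R"].T@np.array([u[0],u[1],1]); return -d["R"].T@d["t"],v/np.linalg.norm(v)
def atz(d,p,z):
    o,v=ray(d,p); return o+v*(z-o[2])/v[2]
def tri(*dp):
    A=0;b=0;L=[ray(d,p) for d,p in dp]
    for o,v in L:
        P=np.eye(3)-np.outer(v,v);A=A+P;b=b+P@o
    X=np.linalg.solve(A,b); return X,[np.linalg.norm((np.eye(3)-np.outer(v,v))@(X-o)) for o,v in L]
def proj(d,X):
    return cv2.projectPoints(np.array(X,float).reshape(-1,3),cv2.Rodrigues(d["R"])[0],d["t"],d["K"],d["D"])[0][:,0]
def save(d,n): pickle.dump(d,open(n+".pkl","wb"))
def load(n): return pickle.load(open(n+".pkl","rb"))
def st():
    o=sensors.get_obs(); print({k:np.round(o[k],2) for k in("t","ee_pos","orientation","ft_force","width","grasp_force")});return o
def tool(X):  # world shift -> tool axes
    o=sensors.get_obs(); return Ro.from_rotvec(o["orientation"]).as_matrix().T@(np.array(X)-o["ee_pos"])
E
python3 - <<'E'
from h import *
o=st();print(np.round(Ro.from_rotvec(o["orientation"]).as_matrix(),3),ctrl.grasp_offset)
for n in("scene","top","wrist"):
    d=cam(n);save(d,n+"0");cv2.imwrite(f"pics/{n}0.png",d["frame"]);print(n,np.round(-d["R"].T@d["t"]),d["K"][0,0],d["D"])
E
```

```text
{'t': np.float64(0.0), 'ee_pos': array([213.97, 586.65, 221.9 ]), 'orientation': array([-0.55, -3.09,  0.  ]), 'ft_force': array([-0.6 , -0.06,  0.06]), 'width': np.float64(87.96), 'grasp_force': np.float64(0.0)}
[[-0.939  0.343 -0.001]
 [ 0.343  0.939 -0.001]
 [ 0.    -0.002 -1.   ]] 18.700000000000003
scene [1141.  407. 1157.] 485.855377353189 [-0.02715772  0.          0.          0.          0.        ]
top [ 482.   16. 1209.] 475.72753888474165 [-0.1485414  0.         0.         0.         0.       ]
wrist [137. 614. 384.] 320.4293418108278 [-0.06554879  0.          0.          0.          0.        ]
```

View pics/top0.png

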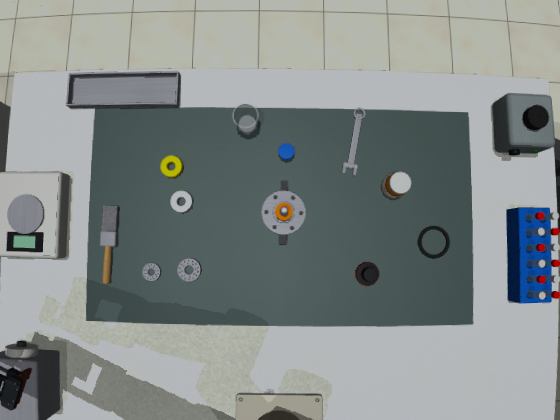

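View pics/scene0.png

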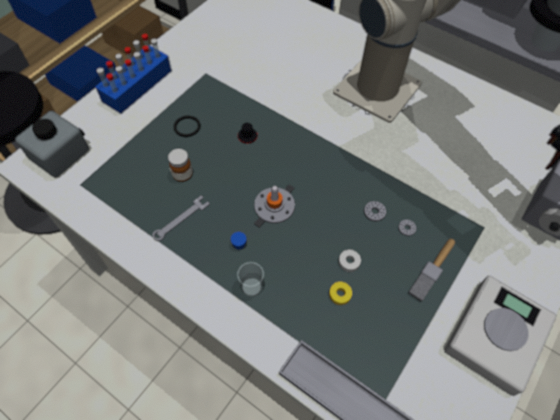

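The top view shows these candidates:
- **Support:** large perforated disc (189,270), against a smaller one at (151,271).
- **Spacer:** white ring (181,201), against a yellow one at (171,166).
- **Cap:** (367,273), with the gasket at (433,242) as the other black ring.
- **Holder:** (284,212).

In the scene view the chosen ones are at support (375,211), spacer (350,260), cap (248,133) and holder (275,203). I'll choose the large disc and the white ring, and check them in one close crop.

```bash
python3 - <<'E'
from h import *
rows=[]
for n,C in(("top0",[(184,270),(181,201),(367,273),(284,212)]),("scene0",[(385,216),(350,260),(248,133),(275,200)])):
    d=load(n);rows.append(np.hstack([cv2.resize(d["frame"][y-25:y+25,x-25:x+25],(200,200),interpolation=cv2.INTER_CUBIC) for x,y in C]))
cv2.imwrite("pics/m.png",np.vstack(rows))
t,s=load("top0"),load("scene0")
for n,a,b in(("sup",(189,270),(375,211)),("small",(151,271),(407,227)),("spacer",(181,201),(350,260)),("cap",(367,273),(248,130)),("post",(284.5,211),(275,188))):
    print(n,np.round(tri((t,a),(s,b))[0]),np.round(tri((t,a),(s,b))[1],1))
E
```

```text
sup [416. 231.   4.] [0.9 0.9]
small [411. 328.  10.] [0.9 0.9]
spacer [590. 255.  15.] [1.5 1.5]
cap [ 414. -213.   34.] [1. 1.]
post [562.  -7.  84.] [1.5 1.5]
```

View pics/m.png

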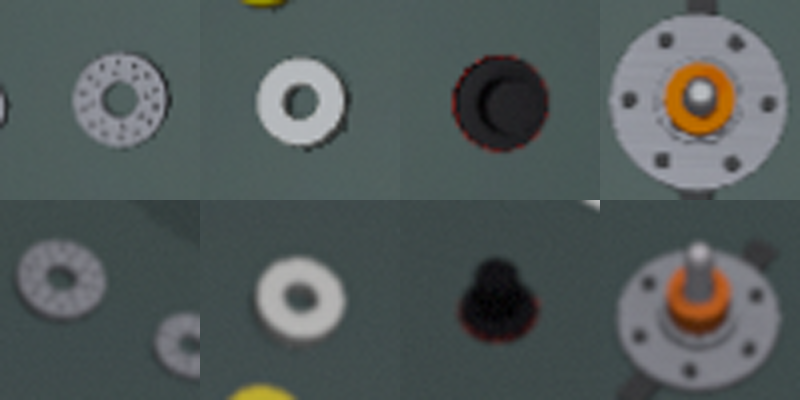

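The crop confirms the choices: the larger disc with rings of holes, the plain white ring, the black cap with the red rim, and the orange seat round the post. The measured heights (about 4–10, 15, 34 and 84) fit within the uncertainty. Next I go above the support.

```bash
python3 -m handwheel '[[-35,-29.5,8,0,0,0,0],[-35,-29.5,8,0,0,0,0],[-35,-29.5,8,0,0,0,0],[-35,-29.5,8,0,0,0,0],[-35,-29.5,8,0,0,0,0],[-35,-29.5,8,0,0,0,0],[-35,-29.5,8,0,0,0,0],[-35,-29.5,8,0,0,0,0],[-32,-29,8,0,0,0,0],[0,0,0,0,0,0,0]]'
python3 - <<'E'
from h import *
o=st();d=cam("wrist");save(d,"w1")
f=d["frame"].copy()
for z in(0,12):
  p=proj(d,[416,231,z])[0];print(p);cv2.drawMarker(f,tuple(int(v) for v in p),(0,0,255),0,12)
cv2.imwrite("pics/w1.png",f)
print(tool([416,231,100]))
E
```

```text
t: 1.4
ee_pos: [416.9, 229.0, 150.0]
orientation: [-0.552, -3.092, 0.002]
ft_force: [-0.0, -0.1, -1.2]
width: 87.7
grasp_force: 0.0
{'t': np.float64(1.4), 'ee_pos': array([416.91, 229.01, 150.04]), 'orientation': array([-0.55, -3.09,  0.  ]), 'ft_force': array([-0.02, -0.08, -1.23]), 'width': np.float64(87.73), 'grasp_force': np.float64(0.0)}
[284.29279179 191.73482802]
[284.37508988 194.79936031]
[ 0.82518259  0.49560691 50.38620851]
```

View pics/w1.png

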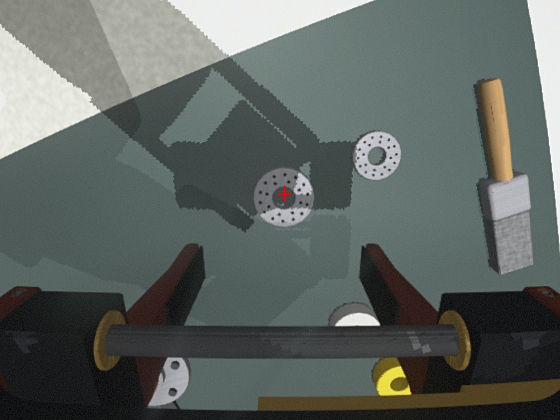

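The support is at (284,197) in the wrist view, half in shadow. The smaller disc is at (376,155) and clear of the fingers.

```bash
cat >> h.py <<'E'
def circ(d,X,R):  # find circle of radius R (mm) near world point X -> pixel, px radius
    p=proj(d,X)[0]; z=(d["R"]@np.array(X)+d["t"])[2]; r=d["K"][0,0]*R/z; k=4
    w=int(r*1.8); x0,y0=int(p[0])-w,int(p[1])-w; x0=max(x0,0);y0=max(y0,0)
    g=cv2.cvtColor(d["frame"],cv2.COLOR_BGR2GRAY)[y0:y0+2*w,x0:x0+2*w]
    g=cv2.GaussianBlur(cv2.resize(g,None,fx=k,fy=k,interpolation=cv2.INTER_CUBIC),(0,0),3)
    c=cv2.HoughCircles(g,cv2.HOUGH_GRADIENT_ALT,1,10,param1=60,param2=0.3,minRadius=int(r*k*.88),maxRadius=int(r*k*1.15))
    if c is None: return None
    c=c.reshape(-1,c.shape[-1])[:,:3]; c[:,:2]=(c[:,:2]+.5)/k-.5+[x0,y0]; c[:,2]/=k
    return c[:3],r,p
E
python3 -m handwheel '[[0,0,25,0,0,0,0],[0.8,1,25,0,0,0,0],[0,0,10,0,0,0,0],[0,0,0,0,0,0,0]]'
python3 - <<'E'
from h import *
d=cam("wrist");save(d,"w2");a=load("w1")
for R in(30,11.2):
  for q in(a,d):print(R,circ(q,[416,231,12],R))
try:
  c1=circ(a,[416,231,12],30)[0][0][:2];c2=circ(d,[416,231,12],30)[0][0][:2]
  print(tri((a,c1),(d,c2)),atz(a,c1,12),atz(d,c2,12)); print(tri((load("top0"),(189.2,270)),(d,c2),(a,c1)))
  print(tool(atz(d,c2,3)))
except Exception as e:print(e)
E
```

```text
t: 1.95
ee_pos: [415.5, 233.0, 90.4]
orientation: [-0.545, -3.093, 0.001]
ft_force: [-0.2, 0.1, 0.3]
width: 88.0
grasp_force: 0.0
30 (array([[282.875   , 196.125   ,  29.734987]], dtype=float32), np.float64(31.000882154808217), array([284.37508988, 194.79936031]))
30 (array([[279.375   , 218.375   ,  35.737606]], dtype=float32), np.float64(37.861388802380176), array([280.78184255, 217.32829272]))
11.2 (array([[283.375   , 197.125   ,  11.623872]], dtype=float32), np.float64(11.573662671128401), array([284.37508988, 194.79936031]))
11.2 (array([[278.875   , 221.125   ,  14.297019]], dtype=float32), np.float64(14.134918486221931), array([280.78184255, 217.32829272]))
(array([418.4196508 , 228.72747971,   5.65365696]), [np.float64(0.14043181876829822), np.float64(0.1404318187682721)]) [416.744101  229.1792688  12.       ] [416.44294432 229.65063704  12.        ]
(array([416.72217427, 229.17391214,  11.05984826]), [np.float64(0.3958257943221189), np.float64(0.35735360760001333), np.float64(0.2630768918523104)])
[-4.68413977 -3.13959634 87.96590399]
```

```bash
python3 -m handwheel '[[-2.8,-3.2,25,0,0,0,0],[0,0,25,0,0,0,0],[0,0,22,0,0,0,0],[0,0,10,0,0,0,0],[0,0,5,0,0,0,0],[0,0,0,0,0,0,0]]'
```

```text
t: 2.75
ee_pos: [417.9, 228.7, 4.1]
orientation: [0.546, 3.093, 0.001]
ft_force: [-0.8, 0.0, 0.5]
width: 87.8
grasp_force: 0.0
```

```bash
python3 -m handwheel '[[0,0,1,0,0,0,0.5],[0,0,0,0,0,0,1],[0,0,0,0,0,0,1],[0,0,0,0,0,0,1],[0,0,0,0,0,0,1],[0,0,0,0,0,0,1]]'; python3 -m handwheel '[[0,0,-10,0,0,0,1],[0,0,-30,0,0,0,1],[0,0,-40,0,0,0,1],[0,0,-50,0,0,0,1],[0,0,-15,0,0,0,1],[0,0,0,0,0,0,1]]'
python3 - <<'E'
from h import *
d=cam("wrist");save(d,"w3");o=st()
X=o["ee_pos"]+[0,0,10]
print(proj(d,X),circ(d,X,30),circ(d,X,11.2))
cv2.imwrite("pics/w3.png",d["frame"])
E
```

```text
t: 3.5
ee_pos: [417.9, 228.7, 2.9]
orientation: [0.547, 3.093, 0.001]
ft_force: [0.0, 0.3, 6.2]
width: 59.5
grasp_force: 30.0
t: 4.25
ee_pos: [417.8, 228.6, 148.3]
orientation: [0.546, 3.092, 0.002]
ft_force: [0.0, -0.9, -0.6]
width: 59.5
grasp_force: 30.0
{'t': np.float64(4.3), 'ee_pos': array([417.08, 228.25, 147.15]), 'orientation': array([-0.55, -3.09,  0.  ]), 'ft_force': array([-0.76,  0.2 , -1.04]), 'width': np.float64(59.28), 'grasp_force': np.float64(30.0)}
[[282.34793019 267.52078804]] None None
```

View pics/w3.png

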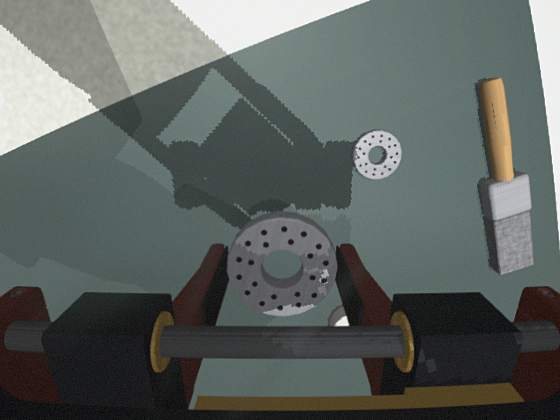

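The support is held level, with its bore at about (282,265), 1 mm to the +x_t side of the TCP. Now to the holder, stopping short so the wrist camera looks down on the post.

```bash
python3 -m handwheel '[[-20,-12,-10,0,0,0,1],[-35,-20,-10,0,0,0,1],[-40,-25,-10,0,0,0,1],[-40,-25,0,0,0,0,1],[-40,-25,0,0,0,0,1],[-40,-25,0,0,0,0,1],[-40,-22,0,0,0,0,1],[-22,-12,0,0,0,0,1],[-10,-6,0,0,0,0,1],[0,0,0,0,0,0,1]]'
python3 - <<'E'
from h import *
o=st();d=cam("wrist");save(d,"p1")
c=d["frame"].copy();p=proj(d,[[562,-7,92],[562,-7,40]]);print(p)
cv2.imwrite("pics/p1.png",c)
a=load("w3");X=atz(a,(282,265.5),147.15+9);print((X-[417.08,228.25,147.15])@np.array([[-.939,.343,0],[.343,.939,0]]).T)
E
python3 -m handwheel '[[25,0,0,0,0,0,1],[15,0,0,0,0,0,1],[0,0,0,0,0,0,1]]'
python3 - <<'E'
from h import *
o=st();d=cam("wrist");save(d,"p2");a=load("p1")
out=[]
for q in(a,d):
    p=proj(q,[562,-7,65])[0].astype(int);print(p);x=max(p[0]-50,0);y=max(p[1]-60,0)
    print("crop origin",x,y);out.append(cv2.resize(q["frame"][y:y+120,x:x+100],None,fx=4,fy=4,interpolation=cv2.INTER_CUBIC)[:480,:400])
    print(out[-1].shape)
h=min(o.shape[0] for o in out)
cv2.imwrite("pics/pp.png",np.hstack([o[:h] for o in out]))
E
```

```text
t: 5.55
ee_pos: [627.4, -31.5, 176.0]
orientation: [-0.547, -3.091, 0.0]
ft_force: [-0.6, 0.7, -1.1]
width: 59.5
grasp_force: 30.0
{'t': np.float64(5.55), 'ee_pos': array([627.43, -31.5 , 175.95]), 'orientation': array([-0.55, -3.09,  0.  ]), 'ft_force': array([-0.57,  0.68, -1.13]), 'width': np.float64(59.46), 'grasp_force': np.float64(30.0)}
[[283.7150163  125.13711149]
 [283.39843784 122.53297158]]
[ 0.673815   -0.18391983]
t: 5.98
ee_pos: [589.5, -16.8, 177.8]
orientation: [-0.544, -3.093, 0.0]
ft_force: [1.0, -0.2, -0.9]
width: 59.3
grasp_force: 30.0
{'t': np.float64(5.98), 'ee_pos': array([589.51, -16.76, 177.8 ]), 'orientation': array([-0.54, -3.09,  0.  ]), 'ft_force': array([ 0.99, -0.25, -0.93]), 'width': np.float64(59.27), 'grasp_force': np.float64(30.0)}
[283 123]
crop origin 233 63
(480, 400, 3)
[282 171]
crop origin 232 111
(480, 400, 3)
```

View pics/pp.png

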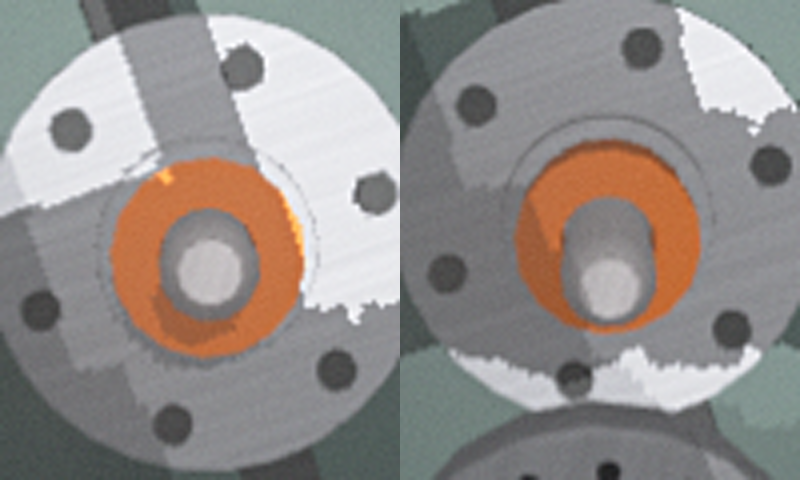

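The post top is at p1 (285.1,130.6) and p2 (283.9,183.1). The seat centre is at p1 (284.4,126.9) and p2 (283.6,170.1).

```bash
python3 - <<'E'
from h import *
a,b,t=load("p1"),load("p2"),load("top0")
P=tri((a,(285.1,130.6)),(b,(283.9,183.1)));print("post",P)
print([atz(a,(285.1,130.6),92),atz(b,(283.9,183.1),92)])
print("seat",tri((a,(284.4,126.9)),(b,(283.6,170.1))),atz(a,(284.4,126.9),42),atz(b,(283.6,170.1),42))
p=(atz(a,(285.1,130.6),92)+atz(b,(283.9,183.1),92))/2
for o in([.67*-.939,.67*.343,0],[0,0,0]): print(tool(p-o+[0,0,0]))
E
```

```text
post (array([566.02182397,  -7.36731338,  93.6889675 ]), [np.float64(0.0065061531751008424), np.float64(0.006506153175109146)])
[array([566.12116796,  -7.39289175,  92.        ]), array([566.38814159,  -7.48084423,  92.        ])]
seat (array([566.10594191,  -7.40349485,  37.30913673]), [np.float64(0.09701324857424047), np.float64(0.09701324857425525)]) [565.84148454  -7.44838512  42.        ] [565.31601393  -7.04324892  42.        ]
[25.56083387  0.77836937 86.04355111]
[26.23062193  0.7793563  86.04312735]
```

```bash
python3 -m handwheel '[[12,0.4,20,0,0,0,1],[13.5,0.4,30,0,0,0,1],[0,0,20,0,0,0,1],[0,0,5,0,0,0,1],[0,0,0,0,0,0,1]]'; python3 - <<'E'
from h import *
for i in range(3): o=sensors.get_obs();cam("wrist");print(o["ee_pos"],o["ft_force"])
print(tool([566.2-.67*-.939,-7.4-.67*.343,95]))
E
```

```text
t: 6.65
ee_pos: [567.7, -8.3, 102.9]
orientation: [0.547, 3.093, 0.0]
ft_force: [0.4, 0.9, -0.6]
width: 59.4
grasp_force: 30.0
[567.74838349  -8.29283261 102.9048486 ] [ 0.41959128  0.88880768 -0.63324809]
[567.96923908  -8.32516275 103.3174677 ] [ 1.38190263  0.36671351 -0.46870769]
[568.00286876  -8.3284447  103.50251471] [ 0.82948104 -0.29419951 -0.90718436]
[1.27826344 0.27468507 8.57608482]
```

```bash
python3 -m handwheel '[[1.2,0.3,6,0,0,0,1],[0,0,4,0,0,0,1],[0,0,4,0,0,0,1],[0,0,4,0,0,0,1],[0,0,2,0,0,0,1],[0,0,0,0,0,0,1]]'
```

```text
t: 7.55
ee_pos: [565.9, -7.5, 82.5]
orientation: [-0.547, -3.093, 0.0]
ft_force: [-1.0, 0.2, -0.9]
width: 59.6
grasp_force: 30.0
```

```bash
python3 -m handwheel '[[0,0,6,0,0,0,1],[0,0,8,0,0,0,1],[0,0,8,0,0,0,1],[0,0,5,0,0,0,1],[0,0,3,0,0,0,1],[0,0,0,0,0,0,1]]'; python3 -m handwheel '[[0,0,2,0,0,0,1],[0,0,1,0,0,0,1],[0,0,0,0,0,0,1]]';python3 -m handwheel '[[0,0,1,0,0,0,1],[0,0,1,0,0,0,1],[0,0,0,0,0,0,1]]'
```

```text
t: 8.3
ee_pos: [565.8, -7.5, 52.4]
orientation: [-0.547, -3.093, 0.0]
ft_force: [0.6, 0.8, -2.5]
width: 59.5
grasp_force: 30.0
t: 8.68
ee_pos: [566.1, -7.5, 49.7]
orientation: [0.547, 3.093, 0.0]
ft_force: [0.6, 0.7, -0.9]
width: 59.4
grasp_force: 30.0
t: 9.05
ee_pos: [566.0, -7.5, 47.6]
orientation: [0.547, 3.094, 0.0]
ft_force: [-0.4, 1.5, -1.2]
width: 59.7
grasp_force: 30.0
```

```bash
python3 -m handwheel '[[0,0,1,0,0,0,1],[0,0,0,0,0,0,1]]'; python3 -m handwheel '[[0,0,1,0,0,0,1],[0,0,0,0,0,0,1]]'
```

```text
t: 9.3
ee_pos: [566.0, -7.5, 46.6]
orientation: [-0.547, -3.094, -0.0]
ft_force: [-0.4, 1.1, 0.4]
width: 59.5
grasp_force: 30.0
t: 9.55
ee_pos: [566.1, -7.5, 46.1]
orientation: [0.547, 3.093, 0.0]
ft_force: [-0.4, 0.7, 4.6]
width: 59.7
grasp_force: 30.0
```

Contact at about 46 (seat about 43), so I release here, rise and go to the spacer.

```bash
python3 -m handwheel '[[0,0,-0.4,0,0,0,0.9],[0,0,0,0,0,0,0],[0,0,0,0,0,0,0],[0,0,0,0,0,0,0],[0,0,-10,0,0,0,0],[0,0,-35,0,0,0,0],[0,0,-45,0,0,0,0],[0,0,-14,0,0,0,0]]'; python3 - <<'E'
from h import *
cv2.imwrite("pics/s1.png",cam("wrist")["frame"])
E
python3 -m handwheel '[[6,20,0,0,0,0,0],[10,35,0,0,0,0,0],[12,45,0,0,0,0,0],[12,45,0,0,0,0,0],[12,45,0,0,0,0,0],[10,40,0,0,0,0,0],[6,25,0,0,0,0,0],[0,0,0,0,0,0,0],[0,0,0,0,0,0,0]]'
python3 - <<'E'
from h import *
o=st();d=cam("wrist");save(d,"v1");t=load("top0")
for R,z in((28,20),(11.2,20)):
  for z0 in(20,):
    r=circ(d,[590,255,20],R);print(R,r)
    if r is not None:
      c=r[0][0][:2];print(atz(d,c,20),tri((t,(181,201)),(d,c)))
cv2.imwrite("pics/v1.png",d["frame"])
E
```

```text
t: 10.55
ee_pos: [567.6, -7.6, 153.3]
orientation: [0.546, 3.089, 0.001]
ft_force: [-0.3, -0.0, -0.5]
width: 87.7
grasp_force: 0.0
t: 11.72
ee_pos: [588.8, 254.5, 149.2]
orientation: [-0.547, -3.092, 0.002]
ft_force: [-0.6, -0.5, 0.3]
width: 87.6
grasp_force: 0.0
{'t': np.float64(11.72), 'ee_pos': array([588.83, 254.54, 149.25]), 'orientation': array([-0.55, -3.09,  0.  ]), 'ft_force': array([-0.59, -0.5 ,  0.31]), 'width': np.float64(87.62), 'grasp_force': np.float64(0.0)}
28 (array([[280.875   , 201.375   ,  28.324509]], dtype=float32), np.float64(29.667914413025024), array([283.71481255, 199.78331761]))
[590.54955668 251.94498893  20.        ] (array([589.81507035, 251.99024583,  21.78812792]), [np.float64(0.28500425291054765), np.float64(0.28500425291080145)])
11.2 (array([[281.125   , 201.125   ,  11.789986]], dtype=float32), np.float64(11.867165765210007), array([283.71481255, 199.78331761]))
[590.39968501 252.25138191  20.        ] (array([589.91442591, 252.19033582,  20.81694322]), [np.float64(0.2979192548268087), np.float64(0.297919254826936)])
```

View pics/v1.png

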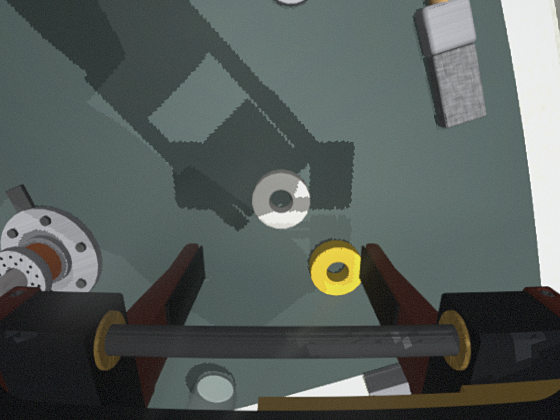

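The white spacer is at (281,201), giving (590.4, 252.2) with its top measured at about 21. The yellow one at (336,270) is clear of the fingers. The support is seen on the post at left.

```bash
python3 -m handwheel '[[-2.3,-1.7,25,0,0,0,0],[0,0,40,0,0,0,0],[0,0,40,0,0,0,0],[0,0,25,0,0,0,0],[0,0,12,0,0,0,0],[0,0,2,0,0,0,0],[0,0,0,0,0,0,0]]'
```

```text
t: 12.65
ee_pos: [591.8, 252.9, 7.1]
orientation: [0.547, 3.092, 0.001]
ft_force: [0.7, -0.1, 0.1]
width: 87.8
grasp_force: 0.0
```

```bash
python3 -m handwheel '[[1,-1,2,0,0,0,0],[0,0,0,0,0,0,1],[0,0,0,0,0,0,1],[0,0,0,0,0,0,1],[0,0,0,0,0,0,1],[0,0,0,0,0,0,1],[0,0,0,0,0,0,1]]'; python3 -m handwheel '[[0,0,-15,0,0,0,1],[0,0,-40,0,0,0,1],[0,0,-50,0,0,0,1],[0,0,-40,0,0,0,1],[0,0,-10,0,0,0,1],[0,0,0,0,0,0,1],[0,0,0,0,0,0,1]]'
python3 - <<'E'
from h import *
d=cam("wrist");save(d,"v2");o=st()
T=Ro.from_rotvec(o["orientation"]).as_matrix();h=15
X=o["ee_pos"]+[0,0,h]
for R in(11.2,28):
  r=circ(d,X,R);print(R,r)
  if r is not None: 
    for c in r[0]: print(T.T@(atz(d,c[:2],X[2])-o["ee_pos"]))
p=proj(d,X)[0].astype(int);print(p)
x0,y0=p[0]-75,p[1]-75
cv2.imwrite("pics/v2.png",cv2.resize(d["frame"][y0:y0+150,x0:x0+150],None,fx=4,fy=4,interpolation=cv2.INTER_CUBIC));print(x0,y0)
E
```

```text
t: 13.52
ee_pos: [589.9, 252.4, 4.2]
orientation: [0.547, 3.094, 0.0]
ft_force: [-0.4, 0.7, 2.2]
width: 56.0
grasp_force: 30.0
t: 14.4
ee_pos: [588.6, 251.8, 157.2]
orientation: [-0.546, -3.091, 0.003]
ft_force: [0.3, -0.3, -1.3]
width: 56.1
grasp_force: 30.0
{'t': np.float64(14.45), 'ee_pos': array([588.66, 251.9 , 157.12]), 'orientation': array([-0.55, -3.09,  0.  ]), 'ft_force': array([ 0.25, -0.4 , -2.28]), 'width': np.float64(55.55), 'grasp_force': np.float64(30.0)}
11.2 None
28 None
[283 273]
208 198
```

View pics/v2.png

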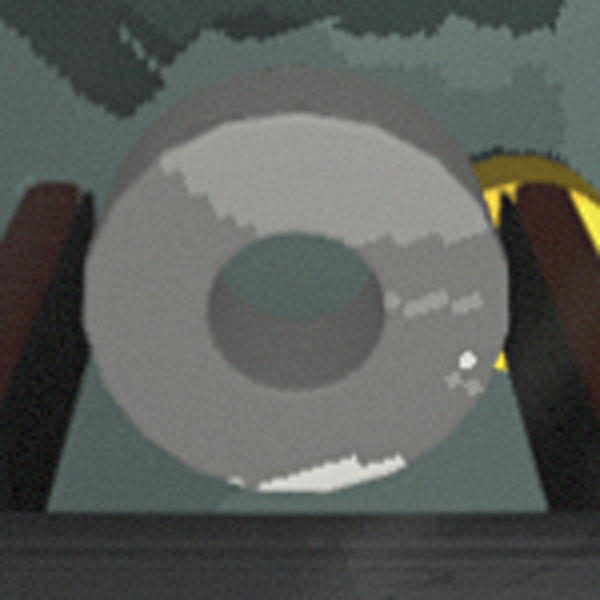

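The spacer is held, with its bore centre at about (281.9,275.4) in the full picture.

```bash
python3 - <<'E'
from h import *
d=load("v2");o=sensors.get_obs();T=Ro.from_rotvec(o["orientation"]).as_matrix();e=o["ee_pos"]
print(T.T@(atz(d,(281.9,275.4),e[2]+15.8)-e))
E
python3 -m handwheel '[[-6,-20,0,0,0,0,1],[-10,-35,0,0,0,0,1],[-12,-45,0,0,0,0,1],[-12,-45,0,0,0,0,1],[-12,-45,0,0,0,0,1],[-10,-40,0,0,0,0,1],[-6,-21,0,0,0,0,1],[0,0,20,0,0,0,1],[0,0,20,0,0,0,1],[0,0,0,0,0,0,1]]'
python3 - <<'E'
from h import *
for i in range(3): o=st();print(tool([566.2,-7.4,98]));cam("wrist")
E
```

```text
[ -0.39760235  -0.84045113 -15.79919005]
t: 15.7
ee_pos: [565.6, -7.8, 117.2]
orientation: [-0.547, -3.089, 0.001]
ft_force: [-0.4, -1.3, -0.7]
width: 55.8
grasp_force: 30.0
{'t': np.float64(15.7), 'ee_pos': array([565.57,  -7.78, 117.23]), 'orientation': array([-0.55, -3.09,  0.  ]), 'ft_force': array([-0.36, -1.31, -0.69]), 'width': np.float64(55.81), 'grasp_force': np.float64(30.0)}
[-0.54005873  0.60060272 19.22412986]
{'t': np.float64(15.75), 'ee_pos': array([566.51,  -7.55, 118.27]), 'orientation': array([-0.55, -3.09,  0.  ]), 'ft_force': array([ 0.11, -1.  , -1.5 ]), 'width': np.float64(55.81), 'grasp_force': np.float64(30.0)}
[ 0.29458092  0.0554496  20.27084279]
{'t': np.float64(15.8), 'ee_pos': array([567.28,  -7.33, 119.  ]), 'orientation': array([-0.55, -3.09,  0.  ]), 'ft_force': array([ 0.62,  0.02, -0.2 ]), 'width': np.float64(56.14), 'grasp_force': np.float64(30.0)}
[ 0.97548172 -0.4251079  20.99642603]
```

```bash
python3 -m handwheel '[[1.4,0,8,0,0,0,1],[0,0,6,0,0,0,1],[0,0,4,0,0,0,1],[0,0,4,0,0,0,1],[0,0,4,0,0,0,1],[0,0,3,0,0,0,1],[0,0,0,0,0,0,1]]'
```

```text
t: 16.73
ee_pos: [566.2, -6.3, 89.8]
orientation: [-0.547, -3.093, 0.0]
ft_force: [-0.5, -0.6, -1.4]
width: 55.8
grasp_force: 30.0
```

```bash
python3 -m handwheel '[[0.3,-0.7,4,0,0,0,1],[0,0,6,0,0,0,1],[0,0,6,0,0,0,1],[0,0,6,0,0,0,1],[0,0,3,0,0,0,1],[0,0,1,0,0,0,1],[0,0,0,0,0,0,1]]';  python3 -m handwheel '[[0,0,1,0,0,0,1],[0,0,1,0,0,0,1],[0,0,0,0,0,0,1]]'
```

```text
t: 17.6
ee_pos: [565.9, -6.8, 64.1]
orientation: [0.547, 3.094, 0.0]
ft_force: [0.0, 0.6, -0.7]
width: 55.9
grasp_force: 30.0
t: 17.98
ee_pos: [565.8, -6.9, 62.1]
orientation: [-0.547, -3.094, 0.0]
ft_force: [0.3, 0.4, -1.2]
width: 55.5
grasp_force: 30.0
```

```bash
python3 -m handwheel '[[0,0,1,0,0,0,1],[0,0,0,0,0,0,1]]'; python3 -m handwheel '[[0,0,0.8,0,0,0,1],[0,0,0,0,0,0,1]]';  python3 -m handwheel '[[0,0,0.5,0,0,0,1],[0,0,0,0,0,0,1]]'
```

```text
t: 18.23
ee_pos: [565.7, -6.8, 61.0]
orientation: [-0.547, -3.094, 0.0]
ft_force: [0.1, 0.4, -1.5]
width: 55.9
grasp_force: 30.0
t: 18.48
ee_pos: [565.8, -6.8, 60.2]
orientation: [-0.547, -3.094, 0.0]
ft_force: [-0.8, 0.4, -1.1]
width: 56.1
grasp_force: 30.0
t: 18.73
ee_pos: [565.8, -6.8, 59.8]
orientation: [0.547, 3.094, 0.0]
ft_force: [-0.2, -0.3, -0.9]
width: 56.2
grasp_force: 30.0
```

```bash
python3 -m handwheel '[[0,0,0.6,0,0,0,1],[0,0,0,0,0,0,1]]'; python3 -m handwheel '[[0,0,0.4,0,0,0,1],[0,0,0,0,0,0,1]]'
```

```text
t: 18.98
ee_pos: [565.9, -6.8, 59.4]
orientation: [0.547, 3.093, 0.0]
ft_force: [-0.7, 0.9, 2.4]
width: 55.9
grasp_force: 30.0
t: 19.23
ee_pos: [566.0, -6.9, 59.2]
orientation: [0.547, 3.093, 0.0]
ft_force: [-1.7, -0.4, 5.0]
width: 55.3
grasp_force: 30.0
```

Contact with the support at the expected height, so I release, rise and go above the cap.

```bash
python3 -m handwheel '[[0,0,-0.4,0,0,0,0.9],[0,0,0,0,0,0,0],[0,0,0,0,0,0,0],[0,0,0,0,0,0,0],[0,0,-10,0,0,0,0],[0,0,-35,0,0,0,0],[0,0,-45,0,0,0,0],[0,0,-14,0,0,0,0]]'; python3 -m handwheel '[[6,-20,0,0,0,0,0],[10,-35,0,0,0,0,0],[12,-40,0,0,0,0,0],[12,-45,0,0,0,0,0],[12,-45,0,0,0,0,0],[12,-36,0,0,0,0,0],[8,-25,0,0,0,0,0],[0,0,0,0,0,0,0],[0,0,0,0,0,0,0]]'
python3 - <<'E'
from h import *
o=st();d=cam("wrist");save(d,"c1");t=load("top0")
for R,X in((17,[414,-213,46]),(30,[414,-213,10])):
    r=circ(d,X,R);print(R,r)
    if r is not None:
      c=r[0][0][:2];print(atz(d,c,X[2]))
print(tri((t,(369.5,273)),(d,circ(d,[414,-213,46],17)[0][0][:2])) if circ(d,[414,-213,46],17) else 0)
cv2.imwrite("pics/c1.png",d["frame"])
E
```

```text
t: 20.23
ee_pos: [567.4, -6.9, 166.4]
orientation: [0.546, 3.089, 0.001]
ft_force: [0.6, 0.5, -0.6]
width: 87.8
grasp_force: 0.0
t: 21.35
ee_pos: [413.1, -212.9, 162.3]
orientation: [-0.548, -3.092, -0.001]
ft_force: [-0.3, -0.5, -0.2]
width: 87.8
grasp_force: 0.0
{'t': np.float64(21.35), 'ee_pos': array([ 413.05, -212.92,  162.35]), 'orientation': array([-0.55, -3.09, -0.  ]), 'ft_force': array([-0.27, -0.46, -0.18]), 'width': np.float64(87.81), 'grasp_force': np.float64(0.0)}
17 None
30 None
0
```

View pics/c1.png

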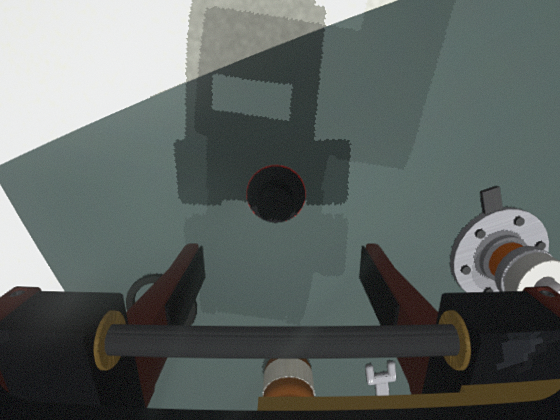

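The cap is at (276,192) with its red rim visible, and nothing is within finger reach. I fit the red rim numerically.

```bash
python3 - <<'E'
from h import *
def red(d,p,w):
    x,y=int(p[0]),int(p[1]);f=d["frame"][y-w:y+w,x-w:x+w].astype(int)
    m=(f[...,2]>f[...,1]+15)&(f[...,2]>f[...,0]+15);yy,xx=np.nonzero(m)
    e=cv2.fitEllipse(np.c_[xx,yy].astype(np.float32));return np.array(e[0])+[x-w,y-w],e[1],m.sum()
c,t,s=load("c1"),load("top0"),load("scene0")
a=red(c,(276,192),38);b=red(t,(367,273),16);e=red(s,(248,134),14);print(a,b,e)
print(tri((c,a[0]),(t,b[0])),tri((c,a[0]),(t,b[0]),(s,e[0])))
print(atz(c,a[0],8),atz(t,b[0],8))
P=atz(c,a[0],8)
x,y=c["frame"][150:240,230:320].shape[:2]
g=cv2.createCLAHE(8,(2,2)).apply(cv2.cvtColor(c["frame"][155:235,236:316],cv2.COLOR_BGR2GRAY));cv2.imwrite("pics/c1k.png",cv2.resize(g,None,fx=6,fy=6))
print(proj(c,[P[0],P[1],46]))
print(tool([P[0],P[1],16]))
E
```

```text
(array([275.6098175 , 193.53782654]), (56.77321243286133, 58.69074249267578), np.int64(217)) (array([366.64698982, 273.39962387]), (23.24935531616211, 23.333118438720703), np.int64(56)) (array([247.51850033, 134.99995708]), (14.443647384643555, 18.755420684814453), np.int64(28))
(array([ 412.32307396, -219.60724904,    5.15278686]), [np.float64(0.7202377563333437), np.float64(0.7202377563334091)]) (array([ 411.99640923, -218.98527558,    4.6745139 ]), [np.float64(1.4936518486780603), np.float64(0.10446052999270182), np.float64(1.5479362907835597)])
[ 411.87756583 -219.99563866    8.        ] [ 412.29250065 -218.34819049    8.        ]
[[274.86880638 204.1007282 ]]
[ -1.1080261   -7.40217305 146.54450456]
```

```bash
python3 -m handwheel '[[-1,-7,25,0,0,0,0],[0,0,40,0,0,0,0],[0,0,40,0,0,0,0],[0,0,25,0,0,0,0],[0,0,12,0,0,0,0],[0,0,0,0,0,0,0],[0,0,0,0,0,0,0]]'
```

```text
t: 22.28
ee_pos: [413.1, -220.3, 21.9]
orientation: [0.546, 3.093, -0.001]
ft_force: [0.4, 0.5, 0.3]
width: 87.7
grasp_force: 0.0
```

```bash
python3 -m handwheel '[[1.2,0,5,0,0,0,0],[0,0,0,0,0,0,1],[0,0,0,0,0,0,1],[0,0,0,0,0,0,1],[0,0,0,0,0,0,1],[0,0,0,0,0,0,1],[0,0,0,0,0,0,1],[0,0,0,0,0,0,1]]'; python3 -m handwheel '[[0,0,-15,0,0,0,1],[0,0,-40,0,0,0,1],[0,0,-50,0,0,0,1],[0,0,-40,0,0,0,1],[0,0,-10,0,0,0,1],[0,0,0,0,0,0,1],[0,0,0,0,0,0,1]]'
python3 - <<'E'
from h import *
d=cam("wrist");save(d,"c2");o=st();e=o["ee_pos"];T=Ro.from_rotvec(o["orientation"]).as_matrix()
f=d["frame"].astype(int);m=((f[...,2]>f[...,1]+15)&(f[...,2]>f[...,0]+15));m[:150]=0;m[320:]=0;m[:,:215]=0;m[:,345:]=0
yy,xx=np.nonzero(m);
p=proj(d,e+[0,0,-11])[0];print(p,m.sum())
x0,y0=int(p[0])-75,int(p[1])-85
im=cv2.convertScaleAbs(d["frame"][y0:y0+150,x0:x0+150],alpha=1.8,beta=20);print(x0,y0)
cv2.imwrite("pics/c2.png",cv2.resize(im,None,fx=4,fy=4,interpolation=cv2.INTER_CUBIC))
# predicted rim outlines for offsets along x_t
th=np.linspace(0,2*np.pi,200)
best=None
dt=cv2.distanceTransform((~m).astype(np.uint8),cv2.DIST_L2,5)
for dx in np.arange(-4,4.1,.5):
    q=proj(d,[e+T@np.array([dx+30*np.cos(a),30*np.sin(a),9.0]) for a in th if np.cos(a)>.3])
    print(dx,round(float(np.mean([min(dt[int(v),int(u)],8) for u,v in q])),2),end="; ")
E
```

```text
t: 23.28
ee_pos: [411.2, -219.8, 16.2]
orientation: [-0.547, -3.094, 0.0]
ft_force: [-0.1, -0.9, 0.2]
width: 34.0
grasp_force: 30.0
t: 24.15
ee_pos: [410.3, -219.2, 169.9]
orientation: [-0.546, -3.091, -0.001]
ft_force: [-0.4, 1.0, -1.5]
width: 34.1
grasp_force: 30.0
{'t': np.float64(24.2), 'ee_pos': array([ 410.35, -219.25,  169.77]), 'orientation': array([-0.55, -3.09, -0.  ]), 'ft_force': array([ 1.02, -0.43, -1.15]), 'width': np.float64(34.21), 'grasp_force': np.float64(30.0)}
[283.23395613 252.40124534] 2671
208 167
-4.0 1.72; -3.5 1.15; -3.0 0.64; -2.5 0.27; -2.0 0.12; -1.5 0.19; -1.0 0.44; -0.5 0.91; 0.0 1.52; 0.5 2.17; 1.0 2.74; 1.5 3.3; 2.0 4.05; 2.5 4.71; 3.0 5.44; 3.5 6.17; 4.0 6.67;
```

View pics/c2.png

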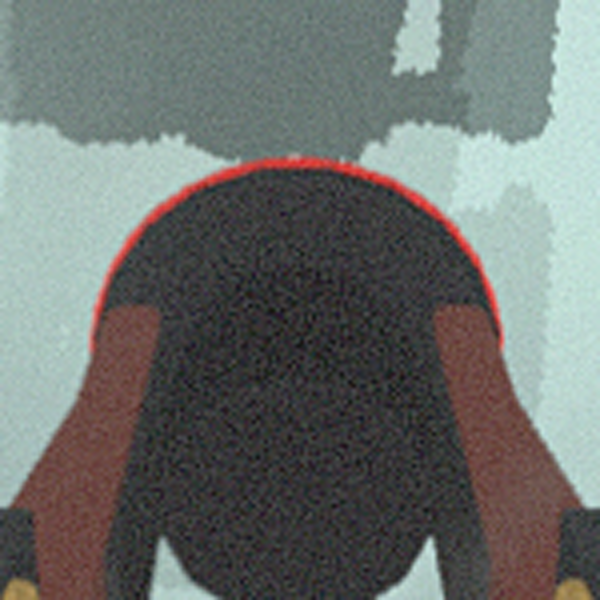

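The cap is held upright: the red rim is symmetric left–right, its top arc near (282,208) in the full picture. Its centre lies about 1.6 mm to the -x_t side.

```bash
python3 -m handwheel '[[-6,20,0,0,0,0,1],[-10,35,0,0,0,0,1],[-12,45,0,0,0,0,1],[-13,46,0,0,0,0,1],[-13,46,0,0,0,0,1],[-12,40,0,0,0,0,1],[-6,20,0,0,0,0,1],[0,0,20,0,0,0,1],[0,0,18,0,0,0,1],[0,0,0,0,0,0,1]]'
python3 -m handwheel '[[0,0,0,0,0,0,1],[0,0,0,0,0,0,1]]'
python3 - <<'E'
from h import *
print(tool([565.9,-7.2,0])+[1.6,0,0])
E
```

```text
t: 25.45
ee_pos: [563.4, -8.2, 131.1]
orientation: [-0.547, -3.089, 0.001]
ft_force: [-0.7, -0.5, -0.6]
width: 33.7
grasp_force: 30.0
t: 25.7
ee_pos: [565.7, -8.0, 133.9]
orientation: [0.547, 3.092, 0.0]
ft_force: [0.5, 0.5, -0.8]
width: 34.1
grasp_force: 30.0
[  1.83251624   0.80410404 133.87378537]
```

```bash
python3 -m handwheel '[[1.8,0.8,8,0,0,0,1],[0,0,9,0,0,0,1],[0,0,6,0,0,0,1],[0,0,3,0,0,0,1],[0,0,2,0,0,0,1],[0,0,0,0,0,0,1]]'; python3 -m handwheel '[[0,0,2,0,0,0,1],[0,0,2,0,0,0,1],[0,0,0,0,0,0,1]]'
```

```text
t: 26.45
ee_pos: [563.9, -6.3, 105.1]
orientation: [-0.547, -3.094, 0.0]
ft_force: [0.3, -0.2, -0.8]
width: 33.5
grasp_force: 30.0
t: 26.82
ee_pos: [563.7, -6.3, 101.0]
orientation: [-0.547, -3.093, 0.0]
ft_force: [-0.5, -0.4, -1.5]
width: 34.1
grasp_force: 30.0
```

```bash
python3 -m handwheel '[[0,0,2,0,0,0,1],[0,0,2,0,0,0,1],[0,0,0,0,0,0,1]]'
```

```text
t: 27.2
ee_pos: [563.7, -6.3, 97.0]
orientation: [-0.547, -3.093, 0.0]
ft_force: [0.8, 0.1, -2.1]
width: 33.8
grasp_force: 30.0
```

```bash
python3 -m handwheel '[[0,0,2,0,0,0,1],[0,0,1.5,0,0,0,1],[0,0,0,0,0,0,1]]'; python3 -m handwheel '[[0,0,0.8,0,0,0,1],[0,0,0,0,0,0,1]]'; python3 -m handwheel '[[0,0,0.6,0,0,0,1],[0,0,0,0,0,0,1]]'
```

```text
t: 27.58
ee_pos: [563.7, -6.3, 93.5]
orientation: [-0.547, -3.093, 0.0]
ft_force: [-0.1, 0.2, -1.3]
width: 34.0
grasp_force: 30.0
t: 27.82
ee_pos: [563.8, -6.3, 92.9]
orientation: [-0.547, -3.094, 0.0]
ft_force: [-0.3, -0.1, -0.7]
width: 33.9
grasp_force: 30.0
t: 28.08
ee_pos: [563.8, -6.3, 92.3]
orientation: [-0.547, -3.094, 0.0]
ft_force: [-0.2, -0.2, -0.3]
width: 34.0
grasp_force: 30.0
```

```bash
python3 -m handwheel '[[0,0,0.5,0,0,0,1],[0,0,0,0,0,0,1]]'; python3 -m handwheel '[[0,0,0.5,0,0,0,1],[0,0,0,0,0,0,1]]'
```

```text
t: 28.32
ee_pos: [563.8, -6.4, 91.7]
orientation: [-0.547, -3.094, 0.0]
ft_force: [-0.5, -0.3, -0.6]
width: 33.6
grasp_force: 30.0
t: 28.58
ee_pos: [563.9, -6.3, 91.4]
orientation: [0.547, 3.094, -0.0]
ft_force: [0.7, 0.5, -0.4]
width: 34.0
grasp_force: 30.0
```

```bash
python3 -m handwheel '[[0,0,0.5,0,0,0,1],[0,0,0,0,0,0,1]]'; python3 -m handwheel '[[0,0,0.4,0,0,0,1],[0,0,0,0,0,0,1]]'
```

```text
t: 28.82
ee_pos: [564.0, -6.4, 91.0]
orientation: [0.547, 3.093, 0.0]
ft_force: [0.1, 0.2, 2.6]
width: 34.1
grasp_force: 30.0
t: 29.08
ee_pos: [564.1, -6.4, 90.8]
orientation: [0.547, 3.093, 0.0]
ft_force: [-1.1, -1.1, 4.3]
width: 34.0
grasp_force: 30.0
```

Contact. I release, rise above the knob, shut the fingers and centre over it.

```bash
python3 -m handwheel '[[0,0,-0.4,0,0,0,0.9],[0,0,0,0,0,0,0],[0,0,0,0,0,0,0],[0,0,0,0,0,0,0],[0,0,-10,0,0,0,0],[0,0,-25,0,0,0,0],[-1.6,0,-10,0,0,0,0.5],[0,0,0,0,0,0,1],[0,0,0,0,0,0,1],[0,0,0,0,0,0,1]]'; python3 -m handwheel '[[0,0,0,0,0,0,1],[0,0,0,0,0,0,1],[0,0,0,0,0,0,1]]'
```

```text
t: 30.32
ee_pos: [564.8, -6.9, 135.0]
orientation: [-0.546, -3.092, 0.0]
ft_force: [-0.5, -0.2, 0.4]
width: 47.6
grasp_force: 0.0
t: 30.7
ee_pos: [565.3, -6.9, 135.6]
orientation: [-0.547, -3.093, 0.0]
ft_force: [-0.4, -0.4, -0.1]
width: 17.1
grasp_force: 0.0
```

```bash
python3 -m handwheel '[[0,0,4,0,0,0,1],[0,0,4,0,0,0,1],[0,0,2,0,0,0,1],[0,0,0,0,0,0,1]]'; python3 -m handwheel '[[0,0,1.5,0,0,0,1],[0,0,1,0,0,0,1],[0,0,0,0,0,0,1]]'; python3 -m handwheel '[[0,0,1,0,0,0,1],[0,0,0.5,0,0,0,1],[0,0,0,0,0,0,1]]'
```

```text
t: 31.2
ee_pos: [565.2, -6.9, 125.5]
orientation: [-0.547, -3.093, 0.0]
ft_force: [-0.5, 0.1, 0.4]
width: 0.7
grasp_force: 0.0
t: 31.58
ee_pos: [565.3, -6.8, 123.2]
orientation: [-0.547, -3.094, -0.0]
ft_force: [0.0, 0.1, -0.6]
width: 0.4
grasp_force: 0.0
t: 31.95
ee_pos: [565.3, -6.9, 121.7]
orientation: [-0.547, -3.094, 0.0]
ft_force: [1.0, -0.0, -0.2]
width: 0.6
grasp_force: 0.0
```

```bash
python3 -m handwheel '[[0,0,0.5,0,0,0,1],[0,0,0.5,0,0,0,1],[0,0,0.5,0,0,0,1],[0,0,0.5,0,0,0,1],[0,0,0,0,0,0,1]]'; python3 -m handwheel '[[0,0,0.5,0,0,0,1],[0,0,0.5,0,0,0,1],[0,0,0.5,0,0,0,1],[0,0,0.5,0,0,0,1],[0,0,0,0,0,0,1]]';python3 -m handwheel '[[0,0,0.5,0,0,0,1],[0,0,0.5,0,0,0,1],[0,0,0,0,0,0,1]]'
```

```text
t: 32.58
ee_pos: [565.8, -6.9, 120.4]
orientation: [0.547, 3.093, 0.0]
ft_force: [-0.7, 0.6, 5.7]
width: 0.3
grasp_force: 2.8
t: 33.2
ee_pos: [565.8, -6.9, 118.4]
orientation: [0.546, 3.093, 0.0]
ft_force: [0.0, -0.1, 6.4]
width: 0.3
grasp_force: 2.8
t: 33.58
ee_pos: [565.8, -6.9, 117.4]
orientation: [0.547, 3.093, 0.0]
ft_force: [-0.8, 0.3, 5.8]
width: 0.7
grasp_force: 2.8
```

```bash
python3 -m handwheel '[[0,0,0.5,0,0,0,1],[0,0,0.5,0,0,0,1],[0,0,0,0,0,0,1]]'; python3 -m handwheel '[[0,0,0.4,0,0,0,1],[0,0,0.4,0,0,0,1],[0,0,0,0,0,0,1]]'
```

```text
t: 33.95
ee_pos: [565.8, -6.9, 116.4]
orientation: [0.546, 3.093, 0.0]
ft_force: [-1.7, -0.4, 5.9]
width: 0.4
grasp_force: 2.8
t: 34.33
ee_pos: [565.8, -6.9, 115.6]
orientation: [0.546, 3.093, 0.0]
ft_force: [-1.0, 0.0, 6.4]
width: 0.4
grasp_force: 2.9
```

```bash
python3 -m handwheel '[[0,0,0.4,0,0,0,1],[0,0,0.3,0,0,0,1],[0,0,0,0,0,0,1]]'
```

```text
t: 34.7
ee_pos: [565.8, -6.9, 114.9]
orientation: [0.546, 3.093, 0.0]
ft_force: [-0.5, -0.7, 5.4]
width: 0.6
grasp_force: 2.9
```

```bash
python3 -m handwheel '[[0,0,0.4,0,0,0,1],[0,0,0.4,0,0,0,1],[0,0,0,0,0,0,1]]'
```

```text
t: 35.08
ee_pos: [565.8, -6.9, 114.1]
orientation: [0.546, 3.093, 0.0]
ft_force: [-0.9, 1.4, 5.3]
width: 0.6
grasp_force: 2.9
```

```bash
python3 -m handwheel '[[0,0,0.4,0,0,0,1],[0,0,0.4,0,0,0,1],[0,0,0,0,0,0,1]]'
```

```text
t: 35.45
ee_pos: [565.8, -6.9, 113.3]
orientation: [0.546, 3.093, 0.0]
ft_force: [-0.8, -0.1, 6.3]
width: 0.7
grasp_force: 2.9
```

```bash
python3 -m handwheel '[[0,0,0.4,0,0,0,1],[0,0,0.4,0,0,0,1],[0,0,0,0,0,0,1]]'
```

```text
t: 35.83
ee_pos: [565.9, -6.9, 112.7]
orientation: [0.546, 3.092, 0.0]
ft_force: [-1.1, -1.1, 6.6]
width: 0.6
grasp_force: 3.5
```

```bash
python3 -m handwheel '[[0,0,0.4,0,0,0,1],[0,0,0.3,0,0,0,1],[0,0,0,0,0,0,1]]'
```

```text
t: 36.2
ee_pos: [566.2, -6.9, 112.3]
orientation: [0.546, 3.092, 0.0]
ft_force: [-2.5, -0.1, 9.8]
width: 0.7
grasp_force: 5.0
```

```bash
python3 -m handwheel '[[0,0,0.5,0,0,0,1],[0,0,0.5,0,0,0,1],[0,0,0,0,0,0,1]]'
```

```text
t: 36.58
ee_pos: [566.5, -6.9, 111.9]
orientation: [0.546, 3.091, 0.001]
ft_force: [-1.5, 0.4, 14.0]
width: 0.5
grasp_force: 7.1
```

```bash
python3 -m handwheel '[[0,0,0.4,0,0,0,1],[0,0,0.3,0,0,0,1],[0,0,0,0,0,0,1],[0,0,0,0,0,0,1]]'
```

```text
t: 37.08
ee_pos: [566.8, -6.9, 111.6]
orientation: [0.546, 3.091, 0.001]
ft_force: [-2.9, 0.6, 17.1]
width: 0.4
grasp_force: 8.6
```

Bottomed out: the force climbs steeply, at 17 N. I hold for over a second.

```bash
python3 -m handwheel '[[0,0,0,0,0,0,1],[0,0,0,0,0,0,1],[0,0,0,0,0,0,1],[0,0,0,0,0,0,1],[0,0,0,0,0,0,1]]'; python3 -m handwheel '[[0,0,0,0,0,0,1],[0,0,0,0,0,0,1],[0,0,0,0,0,0,1],[0,0,0,0,0,0,1],[0,0,0,0,0,0,1],[0,0,0,0,0,0,1]]'; python3 -m handwheel '[[0,0,-1,0,0,0,1],[0,0,-1.5,0,0,0,1],[0,0,-3,0,0,0,1],[0,0,-15,0,0,0,1],[0,0,-30,0,0,0,1],[0,0,-30,0,0,0,1],[0,0,-10,0,0,0,1],[0,0,0,0,0,0,1]]'
python3 - <<'E'
from h import *
st();s=cam("scene");cv2.imwrite("pics/f.png",s["frame"])
t=cam("top");a=t["frame"];t0=load("top0")["frame"];D=cv2.absdiff(a,t0).max(2)
for n,(x,y) in dict(jar=(397,185),beaker=(246,121),gasket=(433,242),wrench=(354,140),brush=(108,240),stopper=(286,152),small=(151,271),yellow=(171,166)).items(): print(n,int((D[y-18:y+18,x-18:x+18]>60).sum()))
b=s["frame"][150:250,220:330];tt=a[172:252,244:324]
cv2.imwrite("pics/f.png",np.hstack([cv2.resize(b,(440,400)),cv2.resize(tt,(360,400))]))
E
```

```text
t: 37.7
ee_pos: [566.7, -6.9, 111.6]
orientation: [0.546, 3.091, 0.001]
ft_force: [-2.5, 0.4, 17.1]
width: 0.2
grasp_force: 8.6
t: 38.45
ee_pos: [566.8, -6.9, 111.5]
orientation: [0.546, 3.091, 0.001]
ft_force: [-3.6, 0.8, 17.3]
width: 0.4
grasp_force: 8.4
t: 39.45
ee_pos: [565.6, -6.9, 200.5]
orientation: [0.546, 3.092, 0.0]
ft_force: [-0.5, -0.3, 0.4]
width: 0.6
grasp_force: 0.0
{'t': np.float64(39.45), 'ee_pos': array([565.58,  -6.9 , 200.52]), 'orientation': array([0.55, 3.09, 0.  ]), 'ft_force': array([-0.48, -0.26,  0.39]), 'width': np.float64(0.62), 'grasp_force': np.float64(0.0)}
jar 0
beaker 0
gasket 0
wrench 0
brush 0
stopper 124
small 0
yellow 0
```

View pics/f.png

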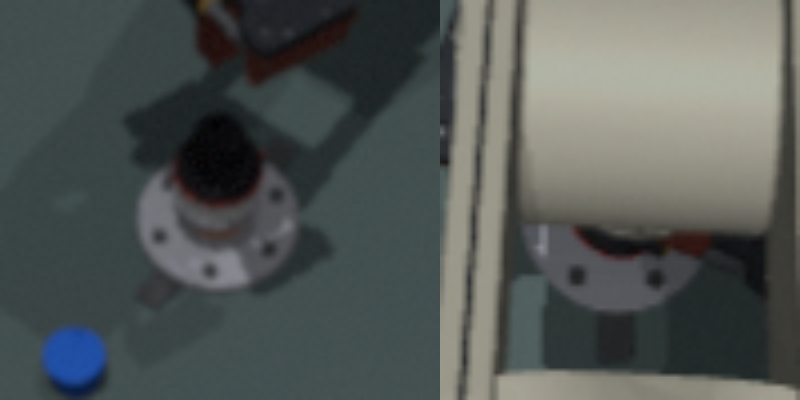

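The stack stands upright on the post with the cap on top. The stopper at scene (239,239) has not moved; its change in the top view is the arm covering it. The robot is clear, so I hand in.

```bash
python3 -c "
from workcell import ctrl
print(ctrl.close_job())"
```

```text
the job is handed in; nothing more can be done
None
```

The support, spacer and cap are stacked on the post in that order, the seat was pressed onto its stop at about 17 N for over a second, and the job was handed in at about 39.5 s with the gripper clear and the bystanders apparently unmoved.

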